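# Book in a gas valve and present its port to the inspection camera

## Task

Book a valve in for inspection: first swing the tally counter's sprung thumb lever to its stop and let it spring home. Then take the valve with the square head out of the rack and hold it up, head uppermost, in front of the inspection camera, the mouth of its side port 100 mm in front of the lens glass, centred on the lens and facing straight into it. Finish while still holding it there, steady, and do not disturb the camera or the other two valves.

Things in the scene. Friction and masses are not known exactly. Their poses are not given: they have to be found in the camera images.
- counter: Bench tally counter, fixed to the table: aluminium housing 62 x 70 mm and 50 mm high, number window on its front, on a dark steel foot 100 x 90 mm. Origin under it at table level; its front faces its own -x, z up. The thumb lever is on top: a steel arm that turns about a vertical pivot at (15, 0) mm of this frame and reaches 65 mm out over the front, 54 to 62 mm above the table, with an upright post at its end
- lever_post (a point): Centre of the top of the upright post at the end of the counter's thumb lever. The post is a steel pin 12 mm thick (the top 4 mm a 15 mm black cap) and stands from 56 mm to 92 mm above the table
- lever (a joint): Angle of the thumb lever, rad: 0 = home, 0.8 = at its stop. It grows anticlockwise seen from above: at 0 the arm points 0.4 rad to the +y side of the counter's -x, at the stop 0.4 rad to its -y side, so the post travels about 51 mm towards the counter's -y. Spring return: about 1 N at the post at home, 3.5 N at the stop
- rack: Aluminium parking rack fixed to the table, 90 mm (x) x 330 mm (y) x 18 mm high, origin under its centre. Three round pockets 48 mm wide and 10 mm deep along its y axis, 110 mm apart, hold three valves upright, in any order, turned anyhow up to some 50 degrees. Lift straight up to clear a pocket
- valve: The valve to present, the one with the square black head; loose, 0.15 to 0.31 kg. Origin at the centre of its underside, z up through the head, x along its side port. Steel foot 44 mm across and 12 mm high, steel body 32 mm across up to 46 mm, then the head: a square black block 30 x 30 mm (sides along x and y) from 46 to 88 mm above the underside. The side port sticks out to +x, its axis 32 mm above the underside: a 16 mm tube that ends in a collar 24 mm across
- valve_port (a point): Centre of the mouth of the square-headed valve's side port, at (44, 0, 32) mm of the valve's frame; its axes are the valve's
- round_valve: Another valve in the rack, to be left alone: same steel foot, body and port, but a round black head 34 mm across, 88 mm high in all. Origin at the centre of its underside
- wheel_valve: Another valve in the rack, to be left alone: same steel foot, body and port, but a flat black handwheel 48 mm across, 74 mm high in all. Origin at the centre of its underside
- camera: Stand of the inspection camera: square dark steel base 110 mm wide and 14 mm high, fixed to the table, steel column 22 mm thick and 370 mm high. Origin under the column at table level. A grey camera with a black lens barrel (40 mm across) is clamped on it at some height; it looks to the stand's own -x and 20 degrees down, the lens glass some 91 mm from the column's axis
- focus (a point): The point in the air where the mouth of the port belongs: on the lens axis, 100 mm in front of the lens glass, 185 mm horizontally from the column's axis, 190 to 270 mm above the table. Its x axis points along the lens axis to the lens (20 degrees upwards), its y axis is level, its z leans back from the lens, 20 degrees from vertical. The valve is right when its own axes lie along these
Not all that is in view belongs to the job. What is shaped like the counter but orange or pink is not meant.

How it is judged:
On the way, in this order (a step that is already met when the one before it is completed fails the run):
1. the counter's lever is swung to its stop (value of joint lever above 0.72 rad), for 0.05 s.
2. the lever has sprung home (value of joint lever below 0.08 rad), for 0.1 s.
3. the square-headed valve is lifted out of the rack (height (world z) of valve above 0.05 m and contact force between valve and the fingers above 1 N and contact force between valve and rack below 0.3 N), for 0.1 s.
At the end, for the whole second after the job is handed in: The square-headed valve is held still by the fingers alone, head up, clear of rack, camera and other valves; its port mouth within 18 mm of the point 100 mm before the lens glass, port and cross axes within 0.2 rad of the camera's; the counter lever is home (under 0.08 rad) (distance between valve_port and focus below 0.018 m and angle between the x axis of valve and the x axis of focus, either way round below 0.2 rad and angle between the y axis of valve and the y axis of focus, either way round below 0.2 rad and x of valve in the frame of focus below -0.015 m and z of valve in the frame of focus below -0.01 m and height (world z) of valve above 0.09 m and contact force between valve and the fingers above 1 N and contact force between valve and rack below 0.3 N and contact force between valve and camera below 0.3 N and contact force between valve and round_valve below 0.3 N and contact force between valve and wheel_valve below 0.3 N and linear speed of valve below 0.02 m/s and angular speed of valve below 0.15 rad/s and value of joint lever below 0.08 rad); the arm keeps its last pose, push and grip.
It fails at once if another valve is moved more than 20 mm or tipped (distance of any of round_valve, wheel_valve from where it was at the start of the episode above 0.02 m or angle between any of round_valve, wheel_valve's own z axis and vertical above 0.35 rad).
It fails at once if the inspection camera is pushed out of place by more than 10 mm (distance of focus from where it was at the start of the episode above 0.01 m).
It also fails if it takes over 51 s, if anything falls off the work surface, if the arm or the gripper's body presses on something with over 40 N, if the wrist force passes 120 N, or if a joint passes its speed limit or range.

## Robot

A 7-joint arm with a two-finger parallel gripper is mounted at the origin on the work surface. World frame = base frame: x ahead of the robot, y to its left, z up, the work surface at z = 0. Lengths are in m, angles in rad, forces in N, time in s.
With the tool pointing down it reaches from about 0.425 to 0.95 m from the base axis. Payload 4.7 kg.
Tool frame: the origin (TCP) lies between the finger pads; the fingertips stand 25 mm ahead of it and the grasp point (between the pads) lies 6 mm ahead of it; z points along the fingers, y is the line along which they close (so a half turn about z gives the same grasp; the last joint's range is limited). The gripper opens to 85 mm and grips with 20 to 120 N. Pads are 22 mm wide; open, the fingers measure 114 mm over their backs; the gripper's body (76 mm by 85 mm) begins 54 mm behind the grasp point. The pads swing forward as they close: fully open they stand 13 mm farther back than shut.
Start: joints at [1.125, 0.469, -0.049, 1.532, 0.024, 1.141, -0.082], TCP at [0.273, -0.617, 0.256] pointing down, gripper open.
Joint ranges: [-2.59, 2.59], [-0.33, 1.99], [-1.39, 1.29], [0.1, 2.45], [-1.04, 4.18], [0.21, 1.99], [-2.66, 2.66]. Speed limits (rad/s): [2.57, 2.57, 3.14, 3.14, 3.14, 3.14, 3.14].

## Interface

Orientations are given as a 3x3 rotation matrix whose columns are the frame's x, y, z axes.
In Python, from rig import * gives the robot as it stands. Calls block until the motion is done:
- movep(position, orientation): joint-space move of the TCP to a pose.
- move_l(position, attitude=None, feed=0.15, until_force=None): straight line of the TCP; attitude=None keeps the orientation; feed is the mean speed in m/s. With until_force (N) it stops when the force on the tool has changed by that much, and returns True; else False.
- move_joints(angles): joint-space move.
- command_gripper(opening, newtons=None): finger opening in m; newtons is the grip in N (None keeps the last); returns when the fingers have stopped.
- sleep(seconds).
- inverse_kinematics(position, orientation): joint angles nearest the present ones, or None.
- sense(): the state.
- camera(name): name is "side" or "top" or "wrist"; returns (picture, depth): 480x640x3 uint8, red, green, blue; 480x640 float32, m along the optical axis (not along the pixel's ray), 0 where there is no reading.
- camera_params(name): a dict with "K" (3x3 intrinsics, pixels), "position" and "rotation" of the camera in the world; the wrist camera has in their place "tool_from_camera" (4x4, takes a point from camera to tool coordinates, whose origin is the TCP and whose axes are the flange's). Camera axes: x right, y down, z forward; pixel columns grow to the right and rows downward; lengths in m; the calibration is good to about 2 mm. A picture is of the moment at which its call begins: read the wrist's pose just before it. camera_params takes no time and is no camera call.
A pose or a line that the arm cannot do raises Unreachable and nothing moves.
- finish_job(): hands the job in; it is judged then, once.
The state is a dict: "time_s": time; "joint_pos": joint angles; "qd": joint speeds; "joint_efforts": joint torques, N m; "position": TCP position; "tcp_rot": TCP orientation; "wrist_force": force on the tool from outside, world axes, zero at the start; "ft_torque": the same for the moment, N m; "finger_gap": finger opening in m; "gripper_force": force on a finger pad.
Only numpy, scipy, OpenCV 4.12 (cv2) and the standard library are available. Lean on these libraries where they do the work, as an engineer would, in place of code of your own. Each camera call takes 0.05 s, during which the arm holds its last target. There are 200 camera calls.

## Working session

There is one attempt and no reset: what is moved stays moved. The work goes in short steps, each a Python script; the robot and the scene stay as the last script left them, time stands still between calls to the robot, and variables do not carry over. Pictures are saved under pics/ and viewed, at most 10 in all, crops included, and the job is handed in when it is done.

```bash
ls; mkdir -p pics
cat > h.py <<'E'
from rig import *
import numpy as np, cv2
def cloud(name, pose=None):
    s=sense(); im,d=camera(name); p=camera_params(name); K=p["K"]
    if name=="wrist":
        T=np.eye(4);T[:3,:3]=s["tcp_rot"];T[:3,3]=s["position"];T=T@np.array(p["tool_from_camera"]);R,t=T[:3,:3],T[:3,3]
    else: R,t=np.array(p["rotation"]),np.array(p["position"])
    v,u=np.mgrid[:480,:640]
    c=np.stack([(u-K[0][2])/K[0][0]*d,(v-K[1][2])/K[1][1]*d,d],-1)
    P=c@R.T+t; P[d<=0]=np.nan
    return im,d,P,np.array(K),R,t
def ray(K,R,t,uv,z):
    r=R@np.array([(uv[0]-K[0,2])/K[0,0],(uv[1]-K[1,2])/K[1,1],1]); return t+r*(z-t[2])/r[2]
E
python3 - <<'E'
from h import *
for n in("top","side","wrist"):
    im,d,P,K,R,t=cloud(n); cv2.imwrite(f"pics/{n}0.png",im[:,:,::-1]); np.savez(f"{n}0.npz",im=im,P=P,K=K,R=R,t=t)
    print(n,np.round(t,3),np.round(R,2).tolist(),K[0,0],(d>0).mean())
s=sense();print(s["time_s"],np.round(s["tcp_rot"],2).tolist(),s["finger_gap"])
E
```

```text
pics
top [ 0.36  -0.053  1.432] [[-0.03, -0.99, 0.15], [-1.0, 0.02, -0.01], [0.01, -0.15, -0.99]] 546.6007276939918 0.995908203125
side [0.469 0.822 0.729] [[-0.99, -0.09, 0.12], [-0.15, 0.56, -0.82], [0.01, -0.83, -0.56]] 557.2504860040506 0.9958430989583333
wrist [ 0.338 -0.589  0.373] [[0.41, -0.88, -0.26], [-0.91, -0.39, -0.11], [-0.0, 0.28, -0.96]] 426.0538245985127 0.99599609375
0.15 [[0.91, 0.4, -0.0], [0.4, -0.91, 0.0], [-0.0, -0.0, -1.0]] 0.08520682909681304
```

View pics/top0.png

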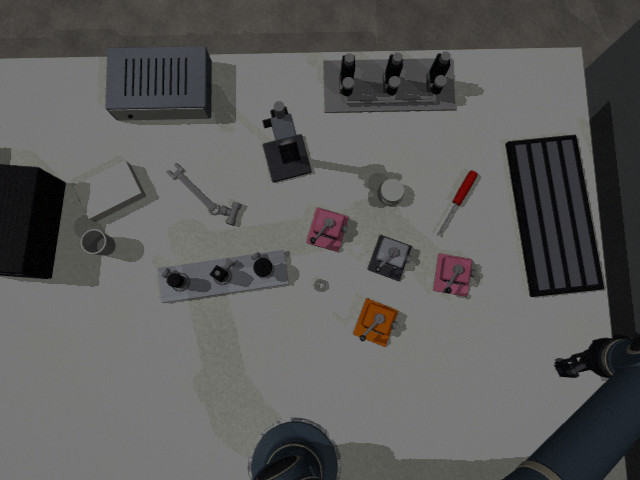

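View pics/side0.png

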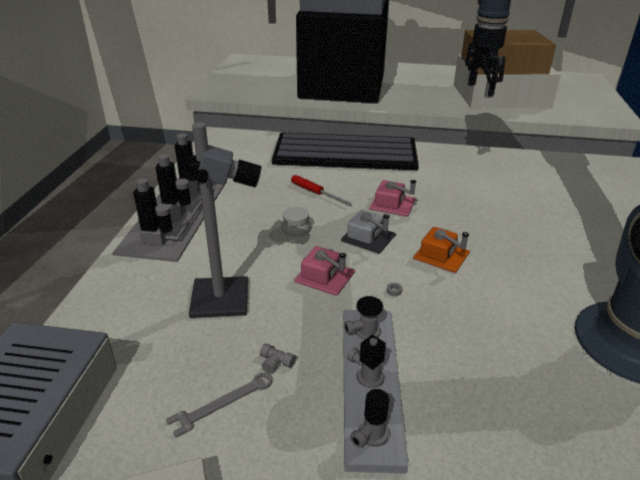

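Top view: the grey counter is at (390,258) on a dark foot. Look-alikes are pink (328,229), pink (455,275) and orange (375,322). The square-headed valve candidate is the middle one at (221,271); the others in the rack are (176,281), round, and (263,266), wheel. Camera stand is at (288,158). In the side view the square head is at (372,352) and the lens at (247,173).

Run:
```python
from h import *
T=np.load("top0.npz");S=np.load("side0.npz")
def box(D,u0,u1,v0,v1): return D["P"][v0:v1,u0:u1].reshape(-1,3)
def sel(p,a,b): return p[(p[:,2]>a)&(p[:,2]<b)]
def rect(n,p):
    r=cv2.minAreaRect((p[:,:2]*1000).astype(np.float32)); print(n,len(p),np.round(r[0],1),np.round(r[1],1),round(r[2],1),"z",np.round(np.percentile(p[:,2],[5,50,95]),3))
c=box(T,360,420,228,285)
rect("foot",sel(c,.003,.1)); rect("housing",sel(c,.044,.053)); rect("arm",sel(c,.056,.07)); rect("post",sel(c,.08,.11))
r=box(T,150,300,240,310); rect("rack",sel(r,.012,.026))
for n,(a,b) in dict(v1=(160,192),v2=(205,238),v3=(248,282)).items():
    p=box(T,a,b,245,300); rect(n+" head",sel(p,.065,.12)); rect(n+" port",sel(p,.03,.06))
k=box(T,255,320,95,185); rect("base",sel(k,.008,.03)); rect("coltop",sel(k,.33,.42)); rect("cam",sel(k,.18,.33)) 
k=box(S,190,270,120,200); k=k[k[:,1]>-.3]; rect("side cam",sel(k,.2,.345))
k=box(S,185,255,270,320);rect("side base",sel(k,.008,.02)); k=box(S,195,230,190,280);rect("column",sel(k,.03,.2))
for n,D,(a,b,c,d) in(("c1",T,(350,430,220,300)),("c2",T,(150,300,235,310)),("c3",S,(330,420,285,475)),("c4",S,(180,280,115,215))):
    im=cv2.resize(D["im"][c:d,a:b,::-1],None,fx=3.6 if n!="c2" else 2.6,fy=3.6 if n!="c2" else 2.6,interpolation=2)[:,:400]
    im=cv2.convertScaleAbs(im,alpha=1.6); globals()[n]=cv2.copyMakeBorder(im,0,max(0,300-len(im)),0,400-im.shape[1],0)[:300] if n!="c3" else cv2.resize(im,(142,300))
c3=cv2.copyMakeBorder(c3,0,0,0,258,0)
cv2.imwrite("pics/crop.png",np.vstack([np.hstack([c1,c2]),np.hstack([c3,c4])]))
```

```text
foot 1410 [ 518.7 -259.2] [156.1 150.1] 87.8 z [0.004 0.04  0.061]
housing 472 [ 523.8 -260.4] [69.7 61.4] 68.6 z [0.045 0.048 0.052]
arm 111 [ 509.2 -243.5] [20.3 95.2] 39.8 z [0.057 0.06  0.065]
post 29 [ 478.3 -215.5] [12.7 12.7] 86.9 z [0.085 0.09  0.093]
rack 3295 [476.4 178.4] [ 90.7 331. ] 7.1 z [0.013 0.017 0.022]
v1 head 182 [463.1 285.5] [32.8 32.7] 56.8 z [0.074 0.094 0.101]
v1 port 87 [473.1 296.2] [60.2 27.9] 54.9 z [0.034 0.046 0.056]
v2 head 176 [477.1 177.9] [30.3 29.8] 53.2 z [0.073 0.095 0.099]
v2 port 100 [489.5 165.7] [22.5 54.2] 59.1 z [0.039 0.046 0.054]
v3 head 288 [490.2  69.7] [45. 45.] 89.3 z [0.075 0.08  0.085]
v3 port 52 [521.1  88.8] [14.7 23.5] 34.1 z [0.036 0.046 0.053]
base 1079 [841.  18.] [233.5 139.2] 2.6 z [0.009 0.013 0.018]
coltop 161 [790.9   7.4] [22.7 21.2] 13.9 z [0.334 0.366 0.371]
cam 1025 [753.8   1.3] [119.7  60.3] 24.2 z [0.285 0.307 0.324]
side cam 2349 [751.1   4.5] [120.8  63.2] 22.5 z [0.252 0.296 0.33 ]
side base 1857 [788.9   7.8] [110.1 114.4] 13.5 z [0.01  0.013 0.015]
column 766 [787.2  12.5] [21.9 17.6] 21.2 z [0.063 0.132 0.194]
```

View pics/crop.png

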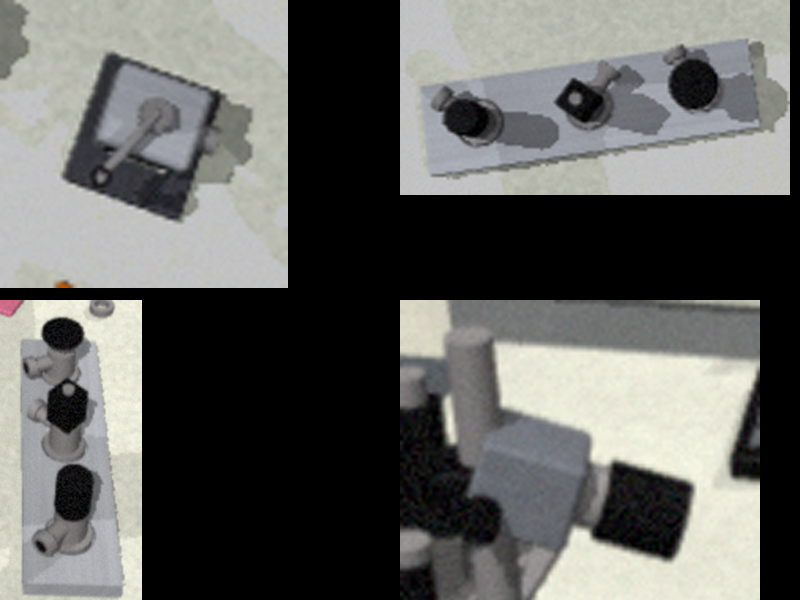

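The crop confirms both choices: the grey counter has its lever post at the lower left, and the middle valve has the square head with its port towards +x/-y. Next I swing the lever and fit the lens barrel from the saved depth.

```bash
cat >> h.py <<'E'
def down(yaw): # tool pointing down, tool y along yaw
    y=np.array([np.cos(yaw),np.sin(yaw),0]);z=np.array([0,0,-1.]);return np.c_[np.cross(y,z),y,z]
def barrel(D):
    P=D["P"].reshape(-1,3);im=D["im"].reshape(-1,3)
    m=(im.max(1)<45)&(P[:,2]>.2)&(P[:,2]<.345)&(abs(P[:,1]-.0)<.06)&(P[:,0]<.755)&(P[:,0]>.64)
    return P[m]
E
python3 - <<'E'
from h import *
from scipy.optimize import least_squares
T=np.load("top0.npz");S=np.load("side0.npz")
Q=[barrel(T),barrel(S)]
for q in Q: print(len(q),np.round(q.min(0),3),np.round(q.max(0),3),np.round(q.mean(0),3))
q=np.vstack(Q)
def f(x):
    yaw,pit,cy,cz=x;a=np.array([-np.cos(yaw)*np.cos(pit),-np.sin(yaw)*np.cos(pit),-np.sin(pit)])
    d=q-np.array([.70,cy,cz]);return np.linalg.norm(d-np.outer(d@a,a),axis=1)-.020
r=least_squares(f,[.2,.35,-.01,.28],loss="soft_l1",f_scale=.002);print(np.round(r.x,3),"rms",np.sqrt(np.mean(f(r.x)**2)))
A=np.array([.4783,-.2155]);u=np.array([-.365,-.931]);o=np.array([-.931,.365])
s0=A+.0026*o
R=min((down(np.arctan2(u[1],u[0])+k*np.pi) for k in(0,1)),key=lambda R:abs(inverse_kinematics([*(s0-u*.045),.2],R)[6]))
command_gripper(0.0,40)
movep([*(s0-u*.045),.2],R);move_l([*(s0-u*.045),.095],feed=.2)
print(sense()["wrist_force"],sense()["position"])
h=move_l([*(s0+u*.022),.095],feed=.1);print(sense()["wrist_force"])
h=move_l([*(s0+u*.042),.095],feed=.03,until_force=9);s=sense();print(h,s["wrist_force"],(s["position"][:2]-s0)@u)
sleep(.15)
im,d=camera("side");cv2.imwrite("pics/lev1.png",cv2.convertScaleAbs(cv2.resize(im[180:280,310:430,::-1],None,fx=4,fy=4),alpha=1.5))
move_l([*(s0-u*.045),.095],feed=.12);move_l([*(s0-u*.045),.25],feed=.3)
im,d=camera("side");cv2.imwrite("pics/lev2.png",cv2.convertScaleAbs(cv2.resize(im[180:280,310:430,::-1],None,fx=4,fy=4),alpha=1.5))
cv2.imwrite("pics/lev.png",np.hstack([cv2.imread("pics/lev1.png")[:,:400],cv2.imread("pics/lev2.png")[:,:400]]))
print(sense()["time_s"])
E
```

```text
370 [ 0.696 -0.031  0.274] [0.75  0.014 0.311] [ 0.718 -0.01   0.292]
505 [ 0.695 -0.022  0.261] [0.746 0.019 0.303] [0.715 0.003 0.285]
[ 0.228  0.366 -0.015  0.269] rms 0.0018966337643681907
[0.69646876 0.14666574 0.14625847] [ 0.49306383 -0.17293114  0.09564161]
[-0.43658615  3.22485186  0.40098176]
True [1.31642685 3.50172867 2.2566582 ] 0.031554363732465084
6.4083
```

View pics/lev.png

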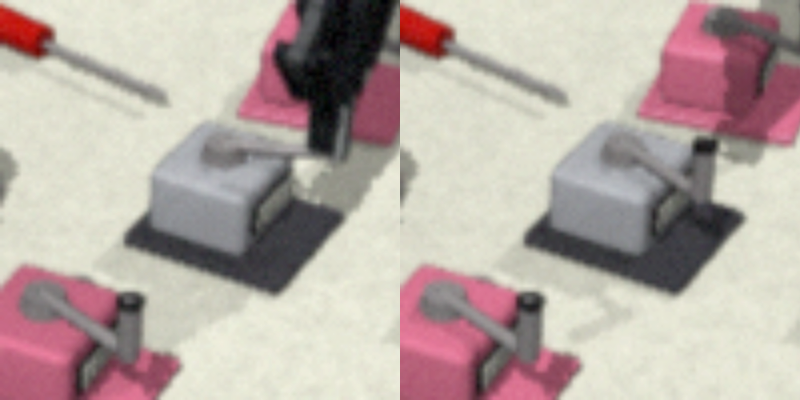

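The left frame shows the lever swung over with the finger on its post at (335,155). The right frame shows it sprung home at (705,150). The force reading doesn't prove the stop was reached, so I'll push once more, harder, then look at the rack from the wrist and check the grasp and end poses.

Run:
```python
from h import *
A=np.array([.4783,-.2155]);u=np.array([-.365,-.931]);o=np.array([-.931,.365]);s0=A+.0026*o
move_l([*(s0-u*.035),.095],feed=.3)
move_l([*(s0+u*.024),.095],feed=.12)
h=move_l([*(s0+u*.045),.095],feed=.03,until_force=20);s=sense();print(h,s["wrist_force"],(s["position"][:2]-s0)@u)
sleep(.1); _,_,P,*_=cloud("side"); q=P[200:240,340:400].reshape(-1,3);q=q[(q[:,2]>.056)&(q[:,2]<.064)&(np.hypot(q[:,0]-.525,q[:,1]+.261)<.075)]
d=q[:,:2]-[.525,-.261];f=np.hypot(*d.T)>.03;print("arm angle deg",f.sum(),np.degrees(np.median(np.arctan2(d[f,1],d[f,0])%(2*np.pi))),"want 181")
move_l([*(s0-u*.035),.095],feed=.15);move_l([*(s0-u*.035),.25],feed=.3)
R=np.array(sense()["tcp_rot"])
command_gripper(.06)
p=camera_params("wrist");print(np.round(p["tool_from_camera"],3).tolist())
movep([.41,.20,.30],down(np.radians(-127)))
im,d,P,K,Rc,t=cloud("wrist");np.savez("w1.npz",im=im,P=P,K=K,R=Rc,t=t);cv2.imwrite("pics/w1.png",cv2.convertScaleAbs(im[:,:,::-1],alpha=1.5))
m=(P[...,2]>.088)&(P[...,2]<.105)&(im.max(2)<60)
n,l,st,c=cv2.connectedComponentsWithStats(m.astype(np.uint8))
for i in range(1,n):
    if st[i,4]>150:
        q=P[l==i];r=cv2.minAreaRect((q[:,:2]*1000).astype(np.float32));print(c[i],st[i,4],np.round(r[0],1),np.round(r[1],1),r[2],np.median(q[:,2]))
yaw,pit=.23,.349;cx=np.array([.7895,.0076])
x=np.array([np.cos(yaw)*np.cos(pit),np.sin(yaw)*np.cos(pit),np.sin(pit)]);y=np.array([-np.sin(yaw),np.cos(yaw),0]);z=np.cross(x,y)
F=np.array([*(cx-.185*np.array([np.cos(yaw),np.sin(yaw)])),.235]);print("F",F)
for k in range(4):
    a=np.radians(-37)
    G=down(a+k*np.pi/2); c,s=np.cos(k*np.pi/2),np.sin(k*np.pi/2);ty=c*x+s*y;E=np.c_[np.cross(ty,-z),ty,-z]
    q1=inverse_kinematics([.477,.178,.082],G);q2=inverse_kinematics(F-.044*x+.042*z,E)
    print(k,q1 is not None and np.round(q1,2),q2 is not None and np.round(q2,2))
print(sense()["time_s"])
```

```text
True [0.43637884 3.00872163 2.9247413 ] 0.031964006579196076
arm angle deg 31 178.61788592110622 want 181
[[0.0, -0.961, -0.277, 0.07], [1.0, 0.0, 0.001, -0.0], [-0.001, -0.277, 0.961, -0.118], [0.0, 0.0, 0.0, 1.0]]
[290.05858586 119.24175084] 1485 [478.5 175.9] [29.9 29.6] 53.02928161621094 0.09606908565477712
[192.77376171 220.00870147] 1494 [464.2 283.4] [33.  32.8] 52.4926872253418 0.09609839369685336
F [ 0.60937172 -0.03457584  0.235     ]
0 [-0.88  0.49  0.57  2.1  -0.42  0.66 -0.67] [-0.81  0.2   1.01  2.06 -0.48  0.69  0.72]
1 [ 0.41  0.78 -1.18  2.03  0.9   0.98 -0.32] [ 1.02  0.33 -1.15  1.98  0.38  0.7   1.49]
2 [ 0.41  0.78 -1.18  2.03  0.9   0.98  1.25] [-0.91  0.24  1.14  2.07 -0.55  0.72 -2.35]
3 [-1.18  0.66  1.02  2.12 -0.8   0.81 -1.88] [-0.78  0.19  0.97  2.06 -0.46  0.69 -0.87]
13.6667
```

The lever stopped hard at the same spot both times, tripping on 9 N and then on 20 N, so it reached its stop. The wrist view puts the square head at (478.5, 175.9) mm with yaw -37°, which agrees with the top view. I'll grasp with the fingers across the valve's y axis and lift.

Run:
```python
from h import *
p=[.478,.1765];G=down(np.radians(-37)+1.5*np.pi)
movep([*p,.20],G)
print(move_l([*p,.083],feed=.12,until_force=15),sense()["position"],sense()["wrist_force"])
command_gripper(.0,80);s=sense();print(s["finger_gap"],s["gripper_force"],s["position"])
move_l([*p,.22],feed=.12);s=sense();print(s["finger_gap"],s["gripper_force"],s["wrist_force"],s["joint_pos"],s["time_s"])
im,d,P,K,R,t=cloud("side");np.savez("s2.npz",im=im,P=P);cv2.imwrite("pics/s2.png",cv2.convertScaleAbs(cv2.resize(im[160:480,260:500,::-1],None,fx=1.8,fy=1.8),alpha=1.5))
```

```text
False [0.47850445 0.17666807 0.0836236 ] [-1.02687531  0.16987543  0.22015421]
0.02936723591820503 79.03771877288818 [0.47831029 0.1766479  0.08357514]
0.028968744364014105 78.93767952919006 [-0.23054165  0.11833943 -2.61286268] [-1.33893952  0.43634473  1.18584972  2.00648657 -0.47778366  1.01778905
 -2.13891556] 17.0417
```

View pics/s2.png

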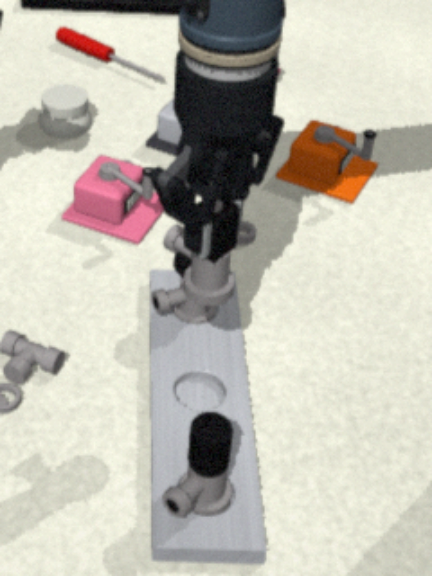

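The valve hangs upright in the fingers with its pocket empty, and both other valves still stand in the rack. Next I carry it to the focus, coming in along the lens axis.

Run:
```python
from h import *
yaw,pit=.23,.349;cx=np.array([.7895,.0076])
x=np.array([np.cos(yaw)*np.cos(pit),np.sin(yaw)*np.cos(pit),np.sin(pit)]);y=np.array([-np.sin(yaw),np.cos(yaw),0]);z=np.cross(x,y)
F=np.array([*(cx-.185*np.array([np.cos(yaw),np.sin(yaw)])),.235])
E=np.c_[np.cross(-y,-z),-y,-z]; g=F-.044*x+.0425*z
s=sense();move_l([*s["position"][:2],.28],feed=.15)
movep(g-.08*x,E);print(sense()["joint_pos"],sense()["time_s"])
move_l(g,feed=.08);sleep(.4);s=sense();print(s["position"]-g,np.abs(s["tcp_rot"]-E).max(),s["gripper_force"],s["finger_gap"],s["time_s"])
a=[]
for n,(u0,u1,v0,v1) in dict(side=(180,340,90,250),top=(220,380,80,240)).items():
    im,d,P,K,R,t=cloud(n);np.savez(n+"3.npz",im=im,P=P,K=K,R=R,t=t);a.append(cv2.resize(im[v0:v1,u0:u1,::-1],(400,400)))
cv2.imwrite("pics/f.png",cv2.convertScaleAbs(np.hstack(a),alpha=1.5))
for n,p in(("S",np.load("side3.npz")),("T",np.load("top3.npz"))):
    q=p["P"].reshape(-1,3)-F; q=q@np.c_[x,y,z]; m=(abs(q[:,1])<.016)&(q[:,0]<.01)&(q[:,0]>-.026)&(abs(q[:,2])<.016)
    print(n,m.sum(),np.round(np.percentile(q[m],[3,50,97],axis=0)*1000,1).tolist())
    b=barrel(p)-F; b=b@np.c_[x,y,z];print(len(b),np.round(np.percentile(b,[2,50,98],axis=0)*1000,1).tolist())
```

```text
[-0.20557826  0.05014413  0.33202271  2.20816683 -0.25093507  0.57254798
 -1.02740179] 18.9667
[-1.02446732e-04 -2.32337030e-05  1.71580856e-05] 0.0001004539316012687 79.1063904762268 0.029010751182942555 20.5167
S 160 [[-24.6, -3.9, -9.8], [-9.5, 8.3, 2.2], [-1.9, 14.7, 10.1]]
501 [[103.0, -3.2, -9.9], [122.1, 15.1, 10.3], [140.6, 20.4, 21.8]]
T 106 [[-24.4, -7.9, -3.4], [-9.3, 2.4, 4.2], [-0.2, 12.1, 13.3]]
356 [[103.0, -20.1, 2.3], [123.0, -0.2, 16.5], [152.3, 17.8, 23.1]]
```

View pics/f.png

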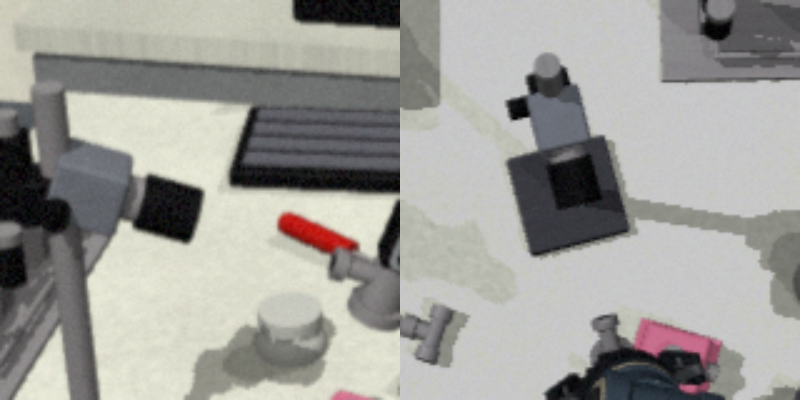

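In both views the port collar faces the lens from below it: side (340,265), top (605,325). Depth puts the mouth within about 4 mm of the lens axis and about 103 mm from the front of the barrel. The valve is steady in the grip, so I'm handing in.

```bash
python3 -c "
from rig import *
print(sense()['time_s'],finish_job())"
```

```text
the job is handed in; nothing more can be done
20.6167 None
```

I handed the job in at 20.6 s: lever swung to its stop and sprung home, and the square-headed valve held in front of the lens with its port mouth measured within about 4 mm of the target point; no verdict was returned.

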